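# Level the pouring table and load it

### The arm

A 6-joint arm with a two-finger parallel gripper is mounted at the origin on a cart in front of the work surface, level with it; the furniture and walls round the work are solid. World frame = base frame: x ahead of the robot, y to its left, z up, the work surface at z = 0. Lengths are in mm, angles in rad, forces in N, time in s.
With the tool pointing down it reaches from about 400 to 925 mm from the base axis. Payload 12.5 kg.
Tool frame: the origin (TCP) lies between the finger pads; the fingertips stand env.tip_extent ahead of it and the grasp point (between the pads) lies 11 mm behind it (env.tip_extent is the distance from the TCP to the fingertips, in mm); z points along the fingers, y is the line along which they close (so a half turn about z gives the same grasp; the last joint's range is limited). The gripper opens to 95 mm and grips with 3 to 60 N. Pads are 20 mm wide; open, the fingers measure 119 mm over their backs; the gripper's body (75 mm by 180 mm) begins 59 mm behind the grasp point.
Start: joints at [-1.268, 0.491, 1.559, -0, 1.092, -0.106], TCP at [248.467, -573.509, 196.061] pointing down, gripper open.
Joint ranges: [-3.1, 3.1], [-0.84, 2.19], [0.05, 2.79], [-1.13, 4.28], [0.06, 2.93], [-2.69, 2.69]. Speed limits (rad/s): [2.22, 2.22, 2.79, 3.14, 3.14, 3.14].

### API

Orientations are given as [roll, pitch, yaw] about the fixed x, y, z axes, in that order (R = Rz(yaw) Ry(pitch) Rx(roll)).
In Python, from cell import env gives the robot as it stands.
- The arm moves only by the tool carry_out, never from a script. Its argument "motion" is a list of rows, each a list of 5 numbers: the shift along the tool's x, y, z in mm, then the turn about the tool's z in degrees, then the closure, from 0 (fully open) to 1 (shut). A call has 1 to 12 rows; each row shifts and turns the commanded pose from where the row before left it, along the tool's axes as they then stand; what a row does not reach is not made up. A row lasts 1/10 s, in which the tool goes at most 50 mm and 8.59 degrees, less where a joint would pass 70% of its speed; a pose out of reach is approached as far as the arm can. A call with a gripper value outside its range is refused whole. The fingers move at their own pace and stop on an object; the grip force is fixed at half the most. Time passes only in rows, so rows that do not move let the fingers close. It gives the time, the measured TCP pose, the force, the opening and the grip force at its end, in the units of the state.
- env.state(): the state, without advancing time (a new reading comes with each control period).
- env.read_camera(name): name is "scene" or "top" or "wrist"; returns a dict with "color" (420x560x3 uint8, red, green, blue), "K" (3x3 intrinsics, pixels), "R" (3x3) and "t" (3): a world point X has camera coordinates R X + t; the wrist camera has in their place "hand_eye" (4x4, takes a point from camera to tool coordinates, whose origin is the TCP and whose axes are the flange's). Camera axes: x right, y down, z forward; pixel columns grow to the right and rows downward; lengths in mm; the calibration is good to about 2 mm. A picture is of the moment at which its call begins: read the wrist's pose just before it. There is no depth.
- env.job_done(): hands the job in; it is judged then, once.
The state is a dict: "t": time; "joints": joint angles; "qvel": joint speeds; "tau": joint torques, N m; "eef_pos": TCP position; "tcp_rot": TCP orientation; "ft_force": force on the tool from outside, world axes, zero at the start; "moment": the same for the moment, N m; "opening": opening from 0.0 (shut) to 1.0 (fully open); "grip_force": force on a finger pad.
Only numpy, scipy, OpenCV 4.12 (cv2) and the standard library are available. Lean on these libraries where they do the work, as an engineer would, in place of code of your own. Each camera call takes 0.05 s, during which the arm holds its last target. There are 200 camera calls.

### The job

Plates set evenly only on a level surface: using its two knobs, bring the tilting table level so that the bubble of each of its two tube levels rests between the two black lines. Then stand the stack of petri dishes upright on the table, all of it on the square rubber mat, and let go; the table must still be level. Do not push the table itself, and leave the beaker standing where it is.

Things in the scene. Friction and masses are not known exactly. Their poses are not given: they have to be found in the camera images.
- leveller: levelling table: white base 300 (x) x 222 (y) x 26 mm, fixed; origin on the bench under its middle, x away from its front (which looks half to the robot, half to its right), y to the left of who faces the front. Along the front two consoles slope at 30 degrees, each with a stiff knob, 110 mm apart, turning 3 rad either way from level. The table hangs in a gimbal at x = 72, z = 95 mm.
- knob_left_grip (a point): grip point on the axis of the left (leveller's +y) knob: black, fluted, 50 mm diameter, 32 mm tall. Fixed 27 mm above the console face, 10 mm below the knob's top; z axis = knob axis, out of the console, 30 degrees from vertical, leaning to the leveller's front. One radian clockwise, seen facing it, raises the table's right (-y) side by 2 degrees and sends bubble_side 12 mm to the right (-y).
- knob_right_grip (a point): the same point of the right (leveller's -y) knob, of the same size. Its console rocks side to side with the table (up to 4 degrees, so the knob moves a few mm when the left knob is turned). It tips the table front to back: one radian clockwise raises the far side 2 degrees and sends bubble_front 12 mm away from the front (+x).
- table: tilting aluminium table, 150 (x) x 200 (y) x 10 mm, origin at the gimbal centre 27 mm below its top face; its z axis is upright when level. It starts up to 4 degrees off about either axis.
- level_side (a point): middle of the tube level that lies side to side (along the leveller's y) on the rail just in front of the table; the rail rocks side to side with the table. 92 mm long, 18 mm wide, 20 mm tall, yellow-green tube in black ends; two black lines round the tube, 24 mm apart inside.
- bubble_side_mid (a point): middle of the pale bubble (18 mm long) in level_side; it moves 6 mm along y per degree, towards the high side. Level when its y in the frame of level_side is 0; it is between the lines within 3 mm either way.
- level_front (a point): middle of the like tube level that lies front to back (along the table's x) at the left edge of the table.
- bubble_front_mid (a point): middle of the bubble (18 mm long) in level_front; it moves 6 mm along the table's x per degree, towards the high side. Level when its x in the frame of level_front is 0.
- mat_centre (a point): centre of the black square rubber mat's upper face, 124 x 124 mm, 2 mm thick, on the table.
- petri_stack: stack of three clear petri dishes (one solid piece), 62 mm diameter, 49 mm tall, origin at the centre of its underside; stands on the bench to the robot's left or right of the leveller.
- beaker: clear glass beaker, 67 x 75 x 87 mm, origin at the centre of its underside; stands on the bench on the other side of the leveller. Leave it alone.
There are look-alikes about, which are no part of the job. What is shaped like the petri_stack but red, turquoise or yellow is not meant.

How it is judged:
By the outcome, as a careful person would: the job done as asked, in the order asked, and still so for the second after the job is handed in, with the robot touching nothing.
It also fails if it takes over 72 s, if anything falls off the work surface, if the arm or the gripper's body presses on something with over 40 N, if the wrist force passes 120 N, or if a joint passes its speed limit or range.

## Working session

There is one attempt and no reset: what is moved stays moved. The work goes in short steps, Python scripts to look and compute and a tool call to move; the robot and the scene stay as the last step left them, time stands still between calls to the robot, and variables do not carry over. Pictures are saved under pics/ and viewed, at most 10 in all, crops included, and the job is handed in when it is done.

Besides the shell and the picture viewer there is one more tool, called after "Request:" as name(argument=value, ...), one argument or row to a line, values as JSON. carry_out: Moves the arm, as the interface text tells. Its arguments: {"type":"object","properties":{"motion":{"type":"array"}},"required":["motion"]}

```bash
ls; mkdir -p pics; python3 - <<'E'
from cell import env
import cv2,numpy as np
print(env.tip_extent,env.state())
for n in ("scene","top"):
    c=env.read_camera(n); print(n,c["K"].tolist(),c["R"].tolist(),c["t"].tolist())
    np.savez(f"pics/{n}0.npz",**c)
    cv2.imwrite(f"pics/{n}0.png",cv2.resize(c["color"][:,:,::-1],(800,600),interpolation=cv2.INTER_CUBIC))
c=env.read_camera("wrist");print(c["K"].tolist(),c["hand_eye"].tolist())
E
```

```text
pics
8.0 {'t': 0.0, 'joints': array([-1.26761741e+00,  4.91547381e-01,  1.55947421e+00, -2.83140611e-05,
        1.09169597e+00, -1.05626299e-01]), 'qvel': array([-0.00108964, -0.00080977,  0.00019174, -0.00043971, -0.0013358 ,
        0.00058961]), 'tau': array([ 3.59318066e-03, -6.12635493e+01, -2.58183718e+01,  6.94742636e-02,
        4.82054742e-02, -8.64665003e-05]), 'eef_pos': array([ 248.36165614, -573.23228356,  195.46080123]), 'tcp_rot': array([-3.14047137e+00, -9.36273874e-05,  4.08818229e-01]), 'ft_force': array([0.07686129, 0.71603855, 1.03979176]), 'moment': array([0.03013089, 0.05893021, 0.01036154]), 'grip_force': 0.0, 'opening': 0.9987295586662456}
scene [[414.9014239841593, 0.0, 275.57828514193864], [0.0, 414.9014239841593, 211.5993206119185], [0.0, 0.0, 1.0]] [[-0.7668501977951105, -0.6415475630266004, -0.018907631163899454], [-0.398497227383079, 0.49900873343463503, -0.769538981289421], [0.5031309311795478, -0.5825864814176446, -0.6383198710363087]] [444.0906437466913, 328.0896552337703, 1034.1998309014627]
top [[404.41882653488335, 0.0, 277.3289310213238], [0.0, 404.41882653488335, 210.85332702061035], [0.0, 0.0, 1.0]] [[0.004096415134630728, -0.9998491546538361, -0.016878605423863904], [-0.9834420537959652, -0.0009699878136339944, -0.18122026914563225], [0.18117656086982878, 0.01734148383648647, -0.983297679611688]] [16.192640465714923, 595.4533200125621, 943.2133337443162]
[[334.29730703420796, 0.0, 281.7700485954509], [0.0, 334.29730703420796, 211.76104911386875], [0.0, 0.0, 1.0]] [[-0.00043638035460163115, -0.9610998122075821, -0.2762009423349866, 77.81658444316659], [0.999999885529988, -0.00047360824008536276, 6.808262780723265e-05, 0.5626713659658833], [-0.00019624524300942446, -0.27620088100834056, 0.9610999088638078, -188.22168037947122], [0.0, 0.0, 0.0, 1.0]]
```

View pics/scene0.png

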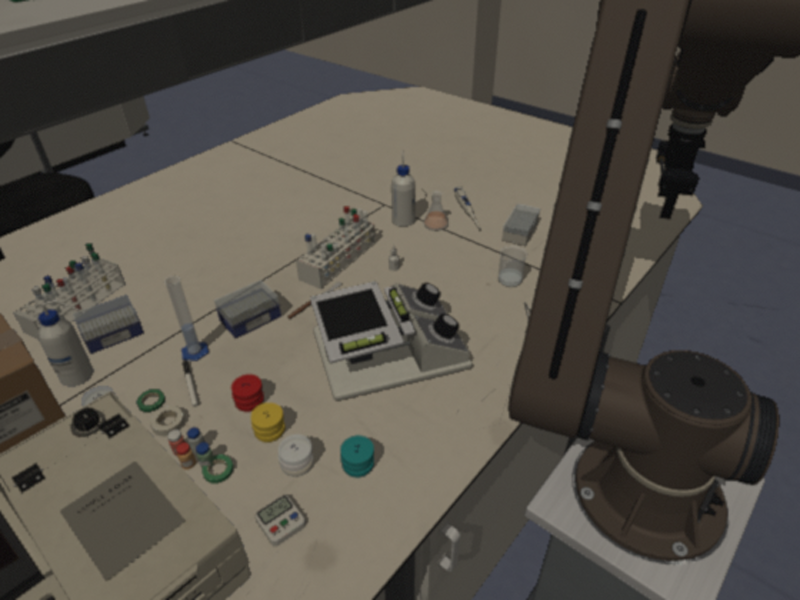

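View pics/top0.png

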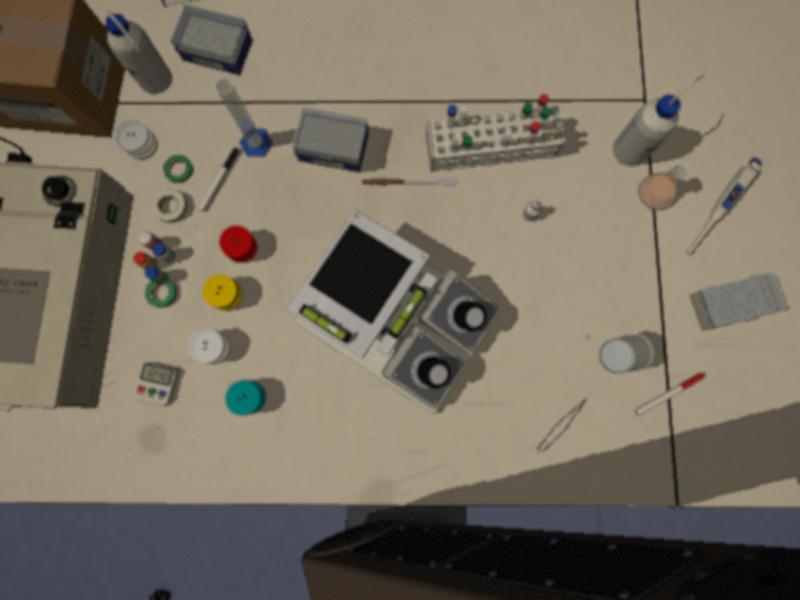

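The top view shows the leveller with its mat at (370,270), left knob at (432,372), right knob at (470,317), tubes at (326,323) and (407,312). The clear stack is at (208,346) and the beaker at (618,354). In the scene view the mat is at (353,313), the knobs at (446,322) and (429,290), and the stack at (295,453).

```bash
cat > h.py <<'E'
import numpy as np,cv2
from scipy.spatial.transform import Rotation as Rn
def cam(n):
    return dict(np.load(f"pics/{n}.npz"))
def snap(n,env,tag):
    s=env.state(); c=env.read_camera(n)
    if n=="wrist":
        T=np.eye(4);T[:3,:3]=Rn.from_euler("xyz",s["tcp_rot"]).as_matrix();T[:3,3]=s["eef_pos"]
        M=np.linalg.inv(T@c["hand_eye"]);c["R"]=M[:3,:3];c["t"]=M[:3,3]
    np.savez(f"pics/{tag}.npz",**c);return c
def ray(c,uv):
    d=c["R"].T@np.linalg.inv(c["K"])@[uv[0],uv[1],1];return -c["R"].T@c["t"],d/np.linalg.norm(d)
def onz(c,uv,z):
    o,d=ray(c,uv);return o+d*(z-o[2])/d[2]
def tri(*cu):
    A=0;b=0
    for c,uv in cu:
        o,d=ray(c,uv);P=np.eye(3)-np.outer(d,d);A=A+P;b=b+P@o
    X=np.linalg.solve(A,b);return X,[np.linalg.norm((np.eye(3)-np.outer(ray(c,uv)[1],ray(c,uv)[1]))@(X-ray(c,uv)[0])) for c,uv in cu]
def proj(c,X):
    x=c["K"]@(c["R"]@np.asarray(X)+c["t"]);return x[:2]/x[2]
def crop(c,x0,y0,x1,y1,f,fn):
    cv2.imwrite(fn,cv2.resize(c["color"][y0:y1,x0:x1,::-1],None,fx=f,fy=f,interpolation=cv2.INTER_CUBIC))
E
python3 - <<'E'
from h import *
np.set_printoptions(precision=1,suppress=True)
T=cam("top0");S=cam("scene0")
f=lambda a:((a[0]+.5)*.7-.5,(a[1]+.5)*.7-.5)
for n,a,b in [("mat",(370,270),(353,313)),("kL",(433,369),(446,322)),("kR",(471,315),(429,290)),("tf",(326,323),(364,343)),("ts",(407,312),(399,304)),("stacktop",(208,345),(295,443)),("beaker",(618,354),(512,265))]:
    print(n,*tri((T,f(a)),(S,f(b))))
E
```

```text
mat [638.6  60.6 106.2] [np.float64(0.1205563967967678), np.float64(0.12055639679686522)]
kL [474.6 -43.7  99.7] [np.float64(2.2295060215476625), np.float64(2.2295060215477474)]
kR [ 563.8 -105.3  102.2] [np.float64(0.48550866742101095), np.float64(0.48550866742099963)]
tf [546.4 128.1 124.2] [np.float64(1.2092155270696863), np.float64(1.209215527069853)]
ts [563.8  -1.  129.9] [np.float64(0.772133035009843), np.float64(0.772133035009777)]
stacktop [520.9 342.6  50.4] [np.float64(1.5438524865423984), np.float64(1.5438524865423424)]
beaker [ 502.8 -359.1   53.3] [np.float64(3.4473656259096668), np.float64(3.447365625909691)]
```

Request:
carry_out(
  motion=[
    [36,-30,-6,0,0],
    [36,-30,-6,0,0],
    [36,-30,-6,0,0],
    [36,-30,-6,0,0],
    [36,-30,-6,0,0],
    [36,-30,-6,0,0],
    [36,-30,-6,0,0],
    [36,-30,-6,0,0],
    [36,-30,-6,0,0],
    [36,-30,-6,0,0],
    [36,-30,-6,0,0],
    [36,-30,0,0,0],
  ],
)

```text
t: 1.35
eef_pos: [502.5, -69.6, 262.8]
tcp_rot: [3.141, -0.001, 0.409]
ft_force: [0.5, -0.5, 0.0]
opening: 1.002
grip_force: 0.0
```

Request:
carry_out(
  motion=[
    [35,-22,0,0,0],
    [35,-22,0,0,0],
    [0,0,0,-8,0],
    [0,0,0,-8,0],
    [0,0,0,-8,0],
    [0,0,0,-7.6,0],
    [0,0,0,0,0],
    [0,0,0,0,0],
  ],
)

```text
t: 2.15
eef_pos: [548.4, -3.3, 261.9]
tcp_rot: [-3.141, 0.0, 0.956]
ft_force: [-0.3, -0.2, 0.4]
opening: 1.001
grip_force: 0.0
```

```bash
python3 - <<'E'
from h import *
from cell import env
c=snap("wrist",env,"w1"); s=env.state();print(s["eef_pos"],s["tcp_rot"],s["t"])
np.set_printoptions(precision=1,suppress=True)
for p in ([638,60,118],[475,-44,100],[564,-105,102],[546,128,124],[564,-1,130]):print(proj(c,p))
cv2.imwrite("pics/w1.png",cv2.resize(c["color"][:,:,::-1],(800,600),interpolation=cv2.INTER_CUBIC))
E
```

```text
[548.4537887   -3.27863012 261.95349765] [-3.14155815e+00  1.26744218e-04  9.56613603e-01] 2.2
[320.6  86.8]
[249.2 256.3]
[344.8 255.8]
[196.3  83.4]
[293.1 186.8]
```

View pics/w1.png

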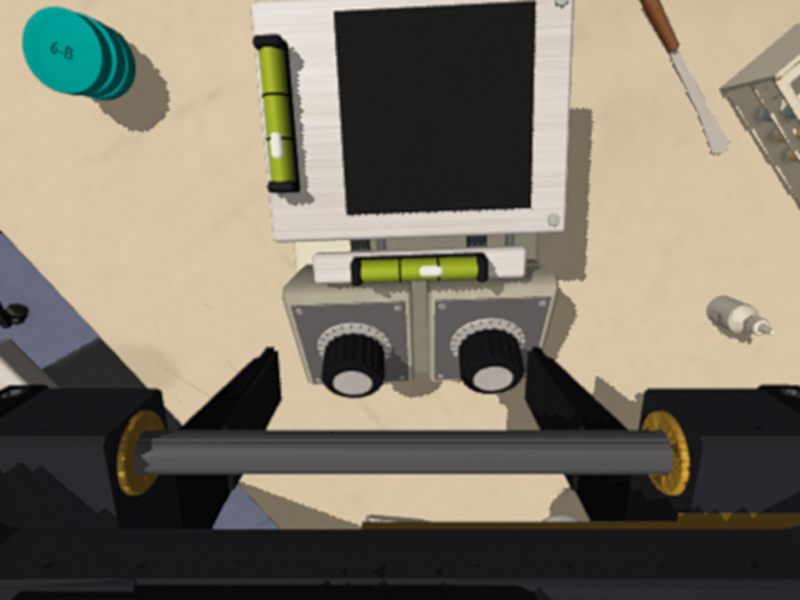

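The wrist view shows the side tube's bubble at (431,269), right of the tube middle at about (420,269). The front tube's bubble at (277,145) is well towards the front. The knob caps are at (351,383) and (491,378). I'll enlarge these to get finer readings.

```bash
python3 - <<'E'
from h import *
c=cam("w1")
im=c["color"][:,:,::-1]
def z(a,f):
    a=cv2.resize(a,None,fx=f,fy=f,interpolation=cv2.INTER_CUBIC);o=np.zeros((a.shape[0],800,3),np.uint8);o[:,:a.shape[1]]=a[:,:800];return o
a=np.rot90(im[18:140,174:214],1)  # left = top row
a=im[18:140,174:214].transpose(1,0,2)
cv2.imwrite("pics/z1.png",np.vstack([z(a,5),z(im[170:205,215:375],5),z(im[222:282,210:390],3.5)]))
E
```

```text
(no output)
```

View pics/z1.png

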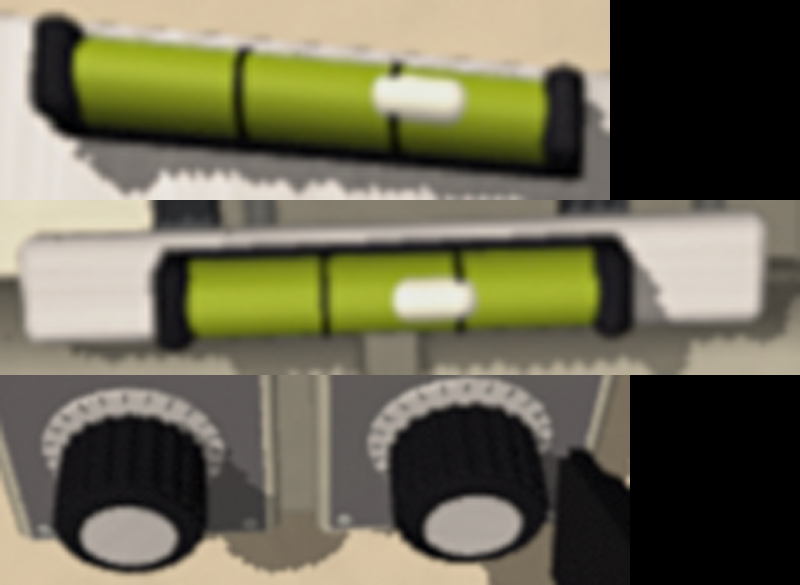

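The front tube's lines are at 239 and 396 with the bubble middle at 419, so it sits about 16.6 mm towards the front. The side tube's lines are at 325 and 459 with the bubble middle at 434, so it sits about 8 mm to the right. The knob caps are at (128,537) and (473,525) in the crop.

```bash
python3 - <<'E'
from h import *
np.set_printoptions(precision=1,suppress=True)
T=cam("top0");S=cam("scene0");c=cam("w1")
f=lambda a:((a[0]+.5)*.7-.5,(a[1]+.5)*.7-.5)
K={}
for n,w,a,b in [("L",(246.2,267.9),(434,373),(446,323)),("R",(344.8,264.5),(470,317),(429,291))]:
    X,e=tri((c,w),(T,f(a)),(S,f(b)));print(n,X,e,tri((c,w),(T,f(a)))[0]);K[n]=X
d=K["L"]-K["R"];y=np.arctan2(d[1],d[0])-np.pi/2;print("yaw",np.degrees(y),np.linalg.norm(d))
for w in ((246.2,267.9),(344.8,264.5)): print(onz(c,w,100))
# table yaw from mat's front and back edge in w1 at z~124 (display px)
P=[onz(c,f(p),118) for p in ((335,12),(535,2),(530,207),(347,213))];print(P)
for i,j in((3,2),(0,1)):
    v=P[j]-P[i];print(np.degrees(np.arctan2(v[1],v[0]))+90,np.linalg.norm(v))
# side tube ends
a,b=[onz(c,(215+x/5,170+yy/5),130) for x,yy in((175,100),(615,87))];print(a,b,np.degrees(np.arctan2(*(b-a)[[1,0]]))+90,np.linalg.norm(b-a))
E
```

```text
L [468.7 -45.6 103.6] [np.float64(7.083082572374474), np.float64(2.06304028572876), np.float64(5.299010675597506)] [470.  -45.  120.6]
R [ 560.  -105.3  105.5] [np.float64(6.378587224342797), np.float64(2.374421253255054), np.float64(4.278776599735925)] [ 559.  -101.9  124. ]
yaw 56.82881917875609 109.17919461354585
[463.5 -53.5 100. ]
[ 558.  -115.1  100. ]
[array([611.8, 158. , 118. ]), array([715.2,  91.7, 118. ]), array([648.8, -12.7, 118. ]), array([544.1,  56.3, 118. ])]
56.620567621880184 125.38714157377919
57.29308628242691 122.85199880276902
[527.8  20.7 130. ] [599.5 -26.8 130. ] 56.49797062415518 85.98229413527575
```

```bash
python3 - <<'E'
from h import *
T=cam("top0")["color"][:,:,::-1];S=cam("scene0")["color"][:,:,::-1]
z=lambda a:cv2.resize(a,None,fx=5,fy=5,interpolation=cv2.INTER_CUBIC)
cv2.imwrite("pics/z2.png",np.hstack([z(T[190:290,270:350]),z(S[180:280,255:335])]))
E
```

```text
(no output)
```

View pics/z2.png

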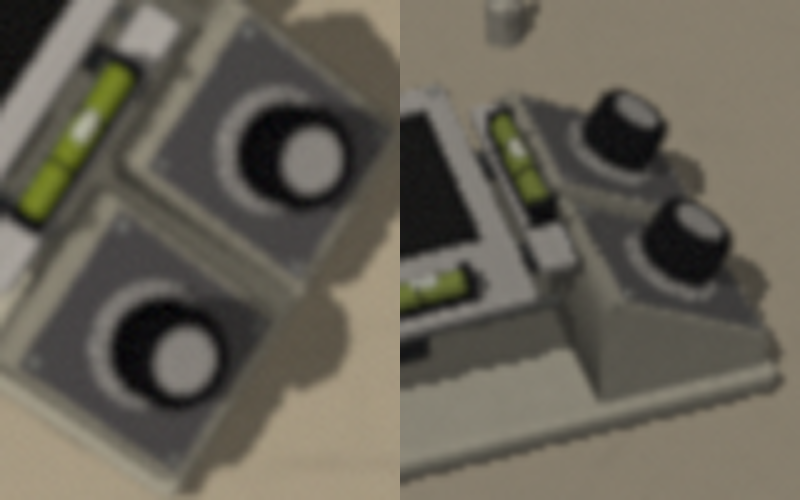

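The cap centres in the top crop are kL (185,360) and kR (312,160). In the scene crop they are kL (699,219) and kR (636,110).

```bash
python3 - <<'E'
from h import *
np.set_printoptions(precision=1,suppress=True)
T=cam("top0");S=cam("scene0");c=cam("w1")
K={}
g=lambda p,x,y:((p[0]+.5)/5-.5+x,(p[1]+.5)/5-.5+y)
for n,w,a,b in [("L",(246.2,267.9),(185,360),(299,219)),("R",(344.8,264.5),(312,160),(236,110))]:
    cs=[(c,w),(T,g(a,270,190)),(S,g(b,255,180))]
    X,e=tri(*cs);K[n]=X;print(n,X,np.array(e),tri(*cs[:2])[0],tri(*cs[1:])[0],tri(cs[0],cs[2])[0])
d=K["L"]-K["R"];y=np.arctan2(d[1],d[0])-np.pi/2;print("yaw",np.degrees(y),np.linalg.norm(d))
ax=np.array([-np.sin(np.pi/6)*np.cos(np.radians(56.7)),-np.sin(np.pi/6)*np.sin(np.radians(56.7)),np.cos(np.pi/6)])
for n in K: print(n,"grip",K[n]-10*ax)
E
```

```text
L [467.4 -50.3 107.3] [1.4 0.7 1.1] [467.8 -50.  111.3] [468.3 -50.5 105.6] [467.  -50.1 107.4]
R [ 559.7 -110.2  107.2] [1.5 0.8 1.1] [ 559.5 -109.3  111.9] [ 560.7 -110.3  105.6] [ 559.4 -110.4  107. ]
yaw 56.99536747531249 110.06413926171948
L grip [470.2 -46.1  98.6]
R grip [ 562.5 -106.    98.5]
```

Request:
carry_out(
  motion=[
    [-41.5,-19.6,20,0,0.33],
    [-41.5,-19.6,20,0,0.33],
    [0,0,25,7,0.33],
    [0,0,25,7,0.33],
    [0,0,25,6,0.33],
    [0,0,17,0,0.33],
    [0,0,0,0,0.33],
  ],
)

```text
t: 2.9
eef_pos: [468.0, -48.6, 128.5]
tcp_rot: [-3.139, 0.002, 0.609]
ft_force: [0.9, -0.1, 1.4]
opening: 0.67
grip_force: 0.0
```

Request:
carry_out(
  motion=[
    [0.5,0,18,0,0.33],
    [0,0,18,0,0.33],
    [0,0,0,0,0.33],
    [0,0,0,0,0.7],
    [0,0,0,0,0.7],
    [0,0,0,0,0.7],
    [0,0,0,0,0.7],
  ],
)

```text
t: 3.6
eef_pos: [467.4, -46.4, 94.4]
tcp_rot: [-3.136, 0.001, 0.609]
ft_force: [-8.5, 31.5, 11.8]
opening: 0.391
grip_force: 16.4
```

```bash
python3 - <<'E'
from h import *
from cell import env
c=snap("wrist",env,"w2"); s=env.state();print(s)
cv2.imwrite("pics/w2.png",cv2.resize(c["color"][:,:,::-1],(800,600),interpolation=cv2.INTER_CUBIC))
E
```

```text
{'t': 3.65, 'joints': array([-0.24040497,  0.42362933,  2.03876744,  0.00630344,  0.68656145,
        0.71700237]), 'qvel': array([ 0.01990233, -0.00582802,  0.02149836,  0.04188073,  0.0360221 ,
        0.00091424]), 'tau': array([-18.39233279, -42.40626454, -26.55485809,  -6.56464934,
        -5.96866161,  -0.14335278]), 'eef_pos': array([466.35294226, -45.27829668,  94.30871992]), 'tcp_rot': array([-3.13343136e+00,  1.86176404e-03,  6.08506592e-01]), 'ft_force': array([-10.99748627,  40.26489659,  15.09651933]), 'moment': array([ 7.87681688,  2.2318057 , -0.19719119]), 'grip_force': 20.98707675933838, 'opening': 0.35242241465688495}
```

View pics/w2.png

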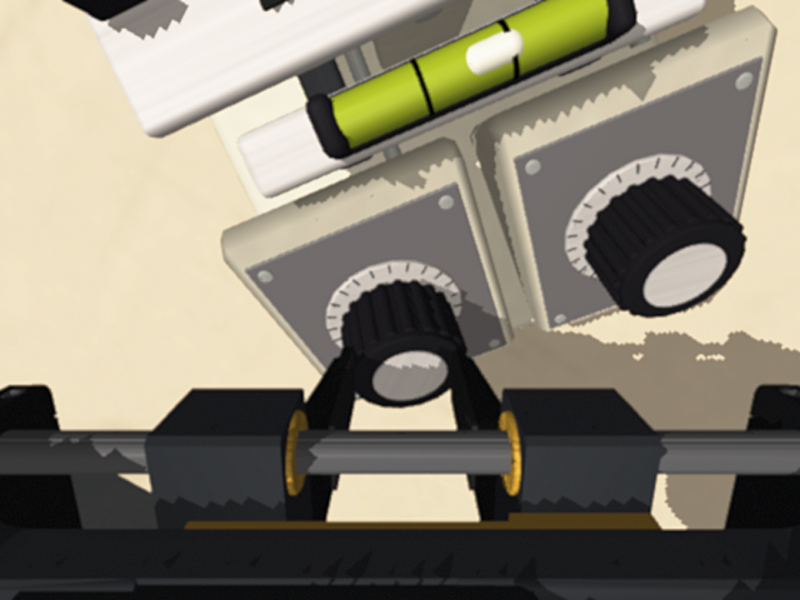

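The fingers pinch only the front rim of the knob because the pads are too turned and too high. I'll release, then regrip lower with a smaller pre-turn.

Request:
carry_out(
  motion=[
    [0,0,0,0,0.33],
    [0,0,0,0,0.33],
    [0,0,-15,0,0.33],
    [0,0,-15,-5,0.33],
    [0,0,0,-5,0.33],
    [0,0,0,0,0.33],
  ],
)

```text
t: 4.25
eef_pos: [469.6, -48.5, 124.9]
tcp_rot: [3.14, -0.001, 0.787]
ft_force: [0.0, -0.9, -0.3]
opening: 0.666
grip_force: 0.0
```

```bash
python3 - <<'E'
from h import *
from cell import env
np.set_printoptions(precision=2,suppress=True)
c=cam("w2");print(proj(c,[467.4,-50.3,107.3])/.7,proj(c,[559.7,-110.2,107.2])/.7,"seen 412,376 / 685,275")
f=lambda a:((a[0]+.5)*.7-.5,(a[1]+.5)*.7-.5)
c["K"];print(onz(c,f((411,376)),107.3),onz(c,f((685,275)),107.2))
s=env.state();print(s["eef_pos"],s["tcp_rot"],s["ft_force"],s["opening"])
E
```

```text
[409.03 373.66] [681.84 272.25] seen 412,376 / 685,275
[467.05 -51.41 107.3 ] [ 559.62 -111.78  107.2 ]
[469.62 -48.53 124.9 ] [ 3.14 -0.    0.79] [ 0.02 -0.9  -0.3 ] 0.665736307017709
```

Request:
carry_out(
  motion=[
    [4.2,-1.5,17,0,0.33],
    [0,0,20,0,0.33],
    [0,0,0,0,0.33],
    [0,0,0,0,0.6],
    [0,0,0,0,0.6],
    [0,0,0,0,0.6],
  ],
)

```text
t: 4.85
eef_pos: [471.5, -44.4, 87.8]
tcp_rot: [3.141, -0.001, 0.785]
ft_force: [0.3, 2.9, 1.7]
opening: 0.499
grip_force: 29.7
```

Request:
carry_out(
  motion=[
    [0,0,0,-5,0.6],
    [0,0,0,-5,0.6],
    [0,0,0,-5,0.6],
    [0,0,0,-5,0.6],
    [0,0,0,-4,0.6],
    [0,0,0,0,0.6],
    [0,0,0,0,0.6],
  ],
)

```text
t: 5.55
eef_pos: [470.6, -43.5, 87.6]
tcp_rot: [-3.14, -0.001, 1.204]
ft_force: [-3.0, 8.6, 3.5]
opening: 0.497
grip_force: 29.8
```

```bash
cat >> h.py <<'E'
def bub(c,A,B,h=7,dbg=False):
    """profile along image line A->B (world pts): returns line centres & bubble in mm from A, via rectified strip"""
    A=np.array(A,float);B=np.array(B,float);L=int(np.linalg.norm(B-A));u=(B-A)/np.linalg.norm(B-A);n=np.cross([0,0,1],u)
    cn=[A+n*h,B+n*h,B-n*h,A-n*h];src=np.float32([proj(c,p) for p in cn])
    w,hh=L*6,h*12;H=cv2.getPerspectiveTransform(src,np.float32([[0,0],[w,0],[w,hh],[0,hh]]))
    return cv2.warpPerspective(c["color"],H,(w,hh),flags=cv2.INTER_CUBIC)
E
python3 - <<'E'
from h import *
from cell import env
np.set_printoptions(precision=2,suppress=True)
c=snap("wrist",env,"w3");T=snap("top",env,"top3")
im=c["color"][:,:,::-1]
cv2.imwrite("pics/w3.png",cv2.resize(im,(800,600),interpolation=cv2.INTER_CUBIC))
E
```

```text
(no output)
```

View pics/w3.png

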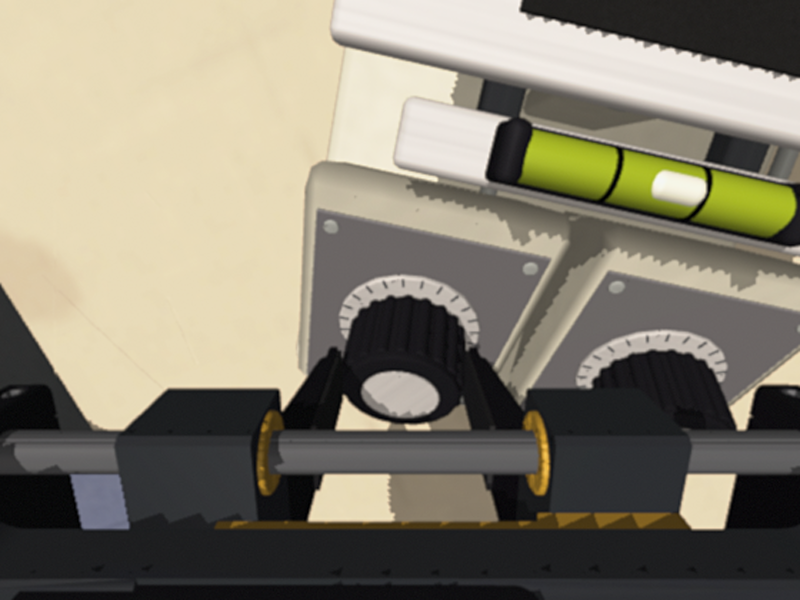

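In this view the side tube's lines are at about (613,176) and (700,196), with the bubble middle at (680,186). The bubble moved only slightly, so the grip probably slipped. I'll write an automatic bubble reader.

```bash
cat >> h.py <<'E'
def tubes(c):
    """for each green tube in view: image centre, bubble offset in mm along the image axis (+ = right, or down when steep)"""
    im=cv2.resize(c["color"],None,fx=4,fy=4,interpolation=cv2.INTER_CUBIC)
    hsv=cv2.cvtColor(im,cv2.COLOR_RGB2HSV)
    g=cv2.inRange(hsv,(28,110,60),(45,255,255));m=cv2.morphologyEx(g,cv2.MORPH_CLOSE,np.ones((25,25)))
    out=[]
    for k in cv2.findContours(m,cv2.RETR_EXTERNAL,cv2.CHAIN_APPROX_NONE)[0]:
        if cv2.contourArea(k)<4000: continue
        (cx,cy),(a,b),an=cv2.minAreaRect(k)
        p=cv2.boxPoints(((cx,cy),(a,b),an));e=p[1]-p[0] if np.linalg.norm(p[1]-p[0])>np.linalg.norm(p[2]-p[1]) else p[2]-p[1]
        L=max(a,b);W=min(a,b);u=e/L
        if (u[0] if abs(u[0])>.6 else u[1])<0:u=-u
        n=np.array([-u[1],u[0]]);s=np.arange(-L/2,L/2);w=np.arange(-W/2,W/2)
        X=(np.array([cx,cy])+s[None,:,None]*u+w[:,None,None]*n).astype(np.float32)
        st=cv2.remap(im,X[...,0],X[...,1],cv2.INTER_LINEAR)
        h2=cv2.cvtColor(st,cv2.COLOR_RGB2HSV)
        wh=(h2[...,1]<90)&(h2[...,2]>150)
        nl,lab,stt,cen=cv2.connectedComponentsWithStats(wh[int(W*.15):int(W*.85)].astype(np.uint8))
        if nl<2: out.append(((cx/4,cy/4),None));continue
        j=1+np.argmax(stt[1:,4]);bx,bw=stt[j,0],stt[j,2];b0=bx+bw/2;brow=int(W*.15+cen[j][1])
        # dark lines: darkest columns, measured over rows just above and below the bubble
        bh=stt[j,3];res=[]
        V=h2[...,2].astype(float)
        ln={}
        for r0 in (brow-bh//2-int(W*.12),brow+bh//2+int(W*.12)):
            if not W*.1<r0<W*.9: continue
            v=cv2.GaussianBlur(V[max(r0-2,0):r0+3].mean(0)[None],(0,0),2).ravel();v=v/cv2.GaussianBlur(v[None],(0,0),25).ravel()
            i0=int(L*.15);q=v[i0:int(L*.85)].copy();f=[]
            for _ in range(2):
                i=int(np.argmin(q));f.append(i+i0);q[max(0,i-int(L*.1)):i+int(L*.1)]=9
            ln[r0]=sorted(f)
        if not ln: continue
        rs=sorted(ln);l=[np.interp(brow,rs,[ln[r][i] for r in rs]) for i in(0,1)] if len(rs)>1 else ln[rs[0]]
        out.append(((round(cx/4),round(cy/4)),"offset mm",round((b0-sum(l)/2)/(l[1]-l[0])*25.5,1),"bubble len",round(bw/(l[1]-l[0])*25.5,1),"lines/L",np.round(np.array(l)/L,2).tolist()))
    return out
E
python3 - <<'E'
from h import *
for n in("w1","w2","w3","top0","top3","scene0"):print(n,tubes(cam(n)))
E
```

```text
w1 [((293, 188), 'offset mm', np.float64(8.3), 'bubble len', np.float64(16.1), 'lines/L', [0.34, 0.66]), ((194, 80), 'offset mm', np.float64(16.8), 'bubble len', np.float64(15.4), 'lines/L', [0.36, 0.68])]
w2 [((330, 43), 'offset mm', np.float64(8.6), 'bubble len', np.float64(16.2), 'lines/L', [0.32, 0.64])]
w3 [((463, 130), 'offset mm', np.float64(7.0), 'bubble len', np.float64(15.7), 'lines/L', [0.32, 0.63])]
top0 []
top3 []
scene0 []h.py:56: RuntimeWarning: invalid value encountered in divide
  v=cv2.GaussianBlur(V[max(r0-2,0):r0+3].mean(0)[None],(0,0),2).ravel();v=v/cv2.GaussianBlur(v[None],(0,0),25).ravel()
```

Request:
carry_out(
  motion=[
    [0,0,0,0,0.6],
    [0,0,0,0,0.6],
    [0,0,0,0,0.6],
    [0,0,0,0,0.6],
    [0,0,0,0,0.6],
  ],
)

```text
t: 6.15
eef_pos: [470.6, -43.5, 87.6]
tcp_rot: [-3.14, -0.001, 1.204]
ft_force: [-3.8, 8.0, 3.5]
opening: 0.493
grip_force: 29.8
```

```bash
python3 - <<'E'
from h import *
from cell import env
np.set_printoptions(precision=2,suppress=True)
s=env.state();print(s["moment"],s["ft_force"],s["opening"])
print(tubes(snap("wrist",env,"w4")))
E
```

```text
[ 1.48  0.27 -0.04] [-3.79  7.96  3.54] 0.4925148122080095
[((463, 130), 'offset mm', np.float64(7.0), 'bubble len', np.float64(15.7), 'lines/L', [0.32, 0.63])]
```

Request:
carry_out(
  motion=[
    [0,0,0,0,0.35],
    [0,0,0,0,0.35],
    [0,0,0,8,0.35],
    [0,0,0,8,0.35],
    [0,0,0,8,0.35],
    [0,0,0,0,0.6],
    [0,0,0,0,0.6],
    [0,0,0,0,0.6],
    [0,0,0,0,0.6],
  ],
)

```text
t: 7.1
eef_pos: [471.4, -44.5, 87.3]
tcp_rot: [3.141, -0.0, 0.788]
ft_force: [0.8, -0.8, 1.7]
opening: 0.497
grip_force: 30.0
```

Request:
carry_out(
  motion=[
    [0,0,0,-1.5,0.6],
    [0,0,0,-1.5,0.6],
    [0,0,0,-1.5,0.6],
    [0,0,0,-1.5,0.6],
    [0,0,0,-1.5,0.6],
    [0,0,0,-1.5,0.6],
  ],
)

```text
t: 7.7
eef_pos: [471.6, -43.8, 86.9]
tcp_rot: [3.142, -0.001, 0.945]
ft_force: [1.8, 4.9, -1.9]
opening: 0.505
grip_force: 29.8
```

```bash
python3 - <<'E'
from h import *
from cell import env
np.set_printoptions(precision=2,suppress=True)
s=env.state();print(s["t"],s["eef_pos"],s["tcp_rot"],s["moment"],s["ft_force"],s["opening"])
print(tubes(snap("wrist",env,"w5")))
E
```

```text
7.7 [471.56 -43.82  86.94] [ 3.14 -0.    0.94] [ 0.71 -0.87 -0.45] [ 1.81  4.88 -1.88] 0.5047306949508735
[((413, 88), 'offset mm', np.float64(5.7), 'bubble len', np.float64(16.1), 'lines/L', [0.32, 0.64])]
```

Request:
carry_out(
  motion=[
    [0,0,0,-1.5,0.6],
    [0,0,0,-1.5,0.6],
    [0,0,0,-1.5,0.6],
    [0,0,0,-1.5,0.6],
    [0,0,0,-1.5,0.6],
    [0,0,0,-1.5,0.6],
    [0,0,0,-1.5,0.6],
    [0,0,0,-1.5,0.6],
    [0,0,0,-1.5,0.6],
    [0,0,0,-1.5,0.6],
  ],
)

```text
t: 8.75
eef_pos: [470.3, -43.7, 87.0]
tcp_rot: [-3.139, -0.001, 1.207]
ft_force: [-0.8, 10.7, 3.1]
opening: 0.495
grip_force: 30.4
```

```bash
cat > st.py <<'E'
from h import *
from cell import env
import sys
np.set_printoptions(precision=2,suppress=True)
s=env.state();print(s["t"],s["eef_pos"],s["tcp_rot"],s["moment"],s["ft_force"],s["opening"])
print(tubes(snap("wrist",env,sys.argv[1])))
E
python3 st.py w6
```

```text
8.75 [470.3  -43.69  86.99] [-3.14 -0.    1.21] [ 1.88 -0.17 -0.35] [-0.78 10.66  3.14] 0.4946310965237831
[((465, 130), 'offset mm', np.float64(4.6), 'bubble len', np.float64(16.0), 'lines/L', [0.32, 0.64])]
```

Request:
carry_out(
  motion=[
    [0,0,0,0,0.35],
    [0,0,0,0,0.35],
    [0,0,0,8,0.35],
    [0,0,0,8,0.35],
    [0,0,0,8,0.35],
    [0,0,0,3,0.35],
    [0,0,0,0,0.6],
    [0,0,0,0,0.6],
    [0,0,0,0,0.6],
    [0,0,0,0,0.6],
  ],
)

```text
t: 9.8
eef_pos: [471.4, -44.6, 87.1]
tcp_rot: [3.141, -0.0, 0.735]
ft_force: [1.1, -2.3, -1.2]
opening: 0.496
grip_force: 29.5
```

Request:
carry_out(
  motion=[
    [0,0,0,-1.5,0.6],
    [0,0,0,-1.5,0.6],
    [0,0,0,-1.5,0.6],
    [0,0,0,-1.5,0.6],
    [0,0,0,-1.5,0.6],
    [0,0,0,-1.5,0.6],
    [0,0,0,-1.5,0.6],
    [0,0,0,-1.5,0.6],
    [0,0,0,-1.5,0.6],
    [0,0,0,-1.5,0.6],
    [0,0,0,-1.5,0.6],
    [0,0,0,-1.5,0.6],
  ],
)

```text
t: 11.0
eef_pos: [471.2, -43.3, 86.8]
tcp_rot: [-3.141, -0.001, 1.049]
ft_force: [4.8, 15.0, -4.8]
opening: 0.507
grip_force: 30.0
```

```bash
python3 st.py w7
```

```text
11.0 [471.18 -43.26  86.84] [-3.14 -0.    1.05] [ 2.65 -1.26 -0.26] [ 4.79 14.99 -4.76] 0.5067587731507649
[((437, 104), 'offset mm', np.float64(2.5), 'bubble len', np.float64(16.2), 'lines/L', [0.32, 0.64])]
```

Request:
carry_out(
  motion=[
    [0,0,0,0,0.35],
    [0,0,0,0,0.35],
    [0,0,0,8,0.35],
    [0,0,0,8,0.35],
    [0,0,0,4,0.35],
    [0,0,0,0,0.6],
    [0,0,0,0,0.6],
    [0,0,0,0,0.6],
    [0,0,0,0,0.6],
  ],
)

```text
t: 11.95
eef_pos: [471.3, -44.7, 87.1]
tcp_rot: [3.141, 0.0, 0.7]
ft_force: [0.1, -3.1, -1.1]
opening: 0.491
grip_force: 29.1
```

Request:
carry_out(
  motion=[
    [0,0,0,-1.7,0.6],
    [0,0,0,-1.7,0.6],
    [0,0,0,-1.7,0.6],
    [0,0,0,-1.7,0.6],
    [0,0,0,-1.7,0.6],
    [0,0,0,-1.7,0.6],
    [0,0,0,-1.7,0.6],
    [0,0,0,-1.7,0.6],
    [0,0,0,-1.7,0.6],
    [0,0,0,-1.7,0.6],
    [0,0,0,-1.7,0.6],
    [0,0,0,-1.7,0.6],
  ],
)

```text
t: 13.15
eef_pos: [471.3, -43.1, 86.9]
tcp_rot: [-3.141, -0.002, 1.056]
ft_force: [-3.7, 6.7, 5.1]
opening: 0.505
grip_force: 30.1
```

```bash
python3 st.py w8
```

```text
13.15 [471.34 -43.12  86.94] [-3.14 -0.    1.06] [ 0.87  0.03 -0.46] [-3.65  6.68  5.15] 0.50486838001628
[((438, 106), 'offset mm', np.float64(-0.0), 'bubble len', np.float64(16.0), 'lines/L', [0.32, 0.64])]
```

Request:
carry_out(
  motion=[
    [0,0,0,0,0.35],
    [0,0,0,0,0.35],
    [0,0,-28,0,0.35],
    [0,0,-27,0,0.35],
    [-2.2,36.5,0,0,0.35],
    [-2.2,36.5,0,0,0.35],
    [-2.3,37,0,0,0.35],
    [0,0,0,-8,0.35],
    [0,0,0,-8,0.35],
    [0,0,20,0,0.35],
    [0,0,0,0,0.35],
  ],
)

```text
t: 14.3
eef_pos: [562.5, -104.3, 120.3]
tcp_rot: [-3.138, -0.0, 1.334]
ft_force: [-0.1, 0.3, -1.0]
opening: 0.65
grip_force: 0.0
```

```bash
python3 st.py w9; python3 -c "
from h import *
print(proj(cam('w9'),[559.7,-110.6,106])/.7)
c=cam('w9');crop(c,150,150,450,300,2.6,'pics/w9.png')"
```

```text
14.3 [ 562.46 -104.27  120.3 ] [-3.14 -0.    1.33] [-0.03 -0.03  0.  ] [-0.12  0.3  -0.99] 0.6497728394715534
[((232, 66), 'offset mm', np.float64(-2.3), 'bubble len', np.float64(16.1), 'lines/L', [0.36, 0.68])]
[399.45901148 357.23813605]
```

View pics/w9.png

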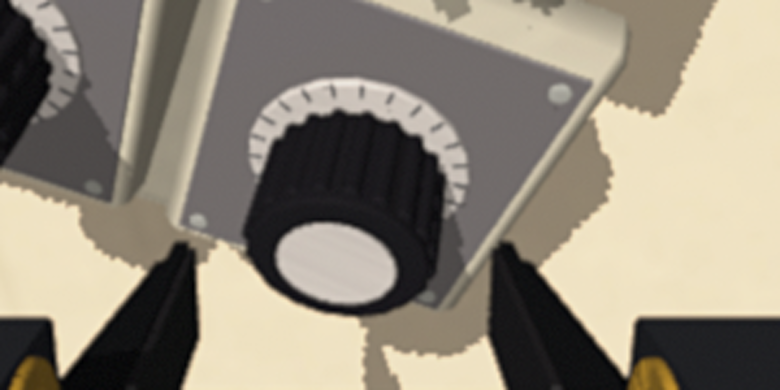

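The view shows the right knob centred between the open fingers, with the cap where it was predicted. I'll descend and turn clockwise.

Request:
carry_out(
  motion=[
    [0,1.5,17,0,0.35],
    [0,0,16.5,0,0.35],
    [0,0,0,0,0.35],
    [0,0,0,0,0.6],
    [0,0,0,0,0.6],
    [0,0,0,0,0.6],
    [0,0,0,0,0.6],
  ],
)

```text
t: 15.05
eef_pos: [563.3, -104.4, 89.4]
tcp_rot: [-3.138, 0.0, 1.334]
ft_force: [-8.7, 1.3, 8.0]
opening: 0.45
grip_force: 30.8
```

Request:
carry_out(
  motion=[
    [0,0,0,2,0.6],
    [0,0,0,2,0.6],
    [0,0,0,2,0.6],
    [0,0,0,2,0.6],
    [0,0,0,2,0.6],
    [0,0,0,2,0.6],
    [0,0,0,2,0.6],
    [0,0,0,2,0.6],
    [0,0,0,2,0.6],
    [0,0,0,2,0.6],
    [0,0,0,2,0.6],
    [0,0,0,1,0.6],
  ],
)

```text
t: 16.25
eef_pos: [564.0, -105.3, 92.4]
tcp_rot: [3.141, 0.001, 0.932]
ft_force: [-17.4, -2.8, 37.3]
opening: 0.401
grip_force: 22.8
```

```bash
python3 st.py w10
```

```text
16.25 [ 563.96 -105.32   92.42] [3.14 0.   0.93] [0.2  3.71 0.41] [-17.42  -2.79  37.3 ] 0.40107662636558117
[((128, 103), 'offset mm', np.float64(-3.2), 'bubble len', np.float64(16.0), 'lines/L', [0.36, 0.68])]
```

Request:
carry_out(
  motion=[
    [0,0,0,0,0.35],
    [0,0,0,0,0.35],
    [0,0,-20,0,0.35],
    [0,0,-15,-8,0.35],
    [0,0,0,-8,0.35],
    [0,0,0,0,0.35],
    [0,0,0,0,0.35],
  ],
)

```text
t: 17.0
eef_pos: [565.1, -104.9, 124.0]
tcp_rot: [3.141, 0.0, 1.207]
ft_force: [-0.5, -0.3, -1.1]
opening: 0.651
grip_force: 0.0
```

Request:
carry_out(
  motion=[
    [1.4,-0.9,19,0,0.35],
    [0,0,18.5,0,0.35],
    [0,0,0,0,0.35],
    [0,0,0,0,0.6],
    [0,0,0,0,0.6],
    [0,0,0,0,0.6],
    [0,0,0,0,0.6],
  ],
)

```text
t: 17.7
eef_pos: [562.9, -102.5, 86.5]
tcp_rot: [-3.138, 0.0, 1.211]
ft_force: [-8.3, 3.4, 1.1]
opening: 0.501
grip_force: 29.8
```

Solid grip (opening 0.50). Turning.

Request:
carry_out(
  motion=[
    [0,0,0,1.6,0.6],
    [0,0,0,1.6,0.6],
    [0,0,0,1.6,0.6],
    [0,0,0,1.6,0.6],
    [0,0,0,1.6,0.6],
    [0,0,0,1.6,0.6],
    [0,0,0,1.6,0.6],
    [0,0,0,1.6,0.6],
    [0,0,0,1.6,0.6],
    [0,0,0,1.6,0.6],
    [0,0,0,1.6,0.6],
    [0,0,0,1.6,0.6],
  ],
)

```text
t: 18.9
eef_pos: [565.2, -102.3, 86.5]
tcp_rot: [3.141, -0.001, 0.875]
ft_force: [0.7, 4.0, -2.0]
opening: 0.508
grip_force: 30.1
```

```bash
python3 st.py w11; python3 - <<'E'
from h import *
from cell import env
for n in ("top","scene"):
    c=snap(n,env,n+"11");im=c["color"]
    d=cam(n+"0")["color"].astype(int)
    X=[546,125,125];u=proj(c,X).astype(int);print(n,u)
    h=cv2.cvtColor(im,cv2.COLOR_RGB2HSV);h0=cv2.cvtColor(cam(n+"0")["color"],cv2.COLOR_RGB2HSV)
    for q in(h0,h):
        g=cv2.inRange(q,(25,90,30),(50,255,255));k,l,s,ce=cv2.connectedComponentsWithStats(g);print([(s[i].tolist(),ce[i].round(1).tolist()) for i in range(1,k) if s[i,4]>15])
E
```

```text
18.9 [ 565.2  -102.33   86.47] [ 3.14 -0.    0.88] [0.76 0.14 0.28] [ 0.7   3.98 -1.96] 0.5078404125569405
[((115, 119), 'offset mm', np.float64(-2.7), 'bubble len', np.float64(16.0), 'lines/L', [0.35, 0.67])]
top [229 226]
[([273, 202, 24, 33, 214], [284.7, 218.4]), ([211, 215, 21, 16, 138], [221.1, 222.0]), ([233, 229, 10, 9, 49], [238.2, 233.3])]
[([142, 192, 26, 23, 400], [153.1, 203.3]), ([274, 202, 23, 32, 204], [285.3, 217.4]), ([212, 214, 19, 17, 124], [220.4, 221.1]), ([231, 227, 12, 10, 66], [237.3, 232.1])]
scene [255 239]
[([273, 203, 11, 18, 75], [278.0, 212.1]), ([240, 234, 29, 12, 140], [253.5, 239.9])]
[([273, 203, 11, 17, 74], [277.7, 211.4]), ([240, 233, 29, 12, 137], [253.6, 238.9])]
```

Request:
carry_out(
  motion=[
    [0,0,0,0,0.35],
    [0,0,0,0,0.35],
    [0,0,0,-8,0.35],
    [0,0,0,-8,0.35],
    [0,0,0,-5,0.35],
    [0,0,0,0,0.6],
    [0,0,0,0,0.6],
    [0,0,0,0,0.6],
    [0,0,0,0,0.6],
  ],
)

```text
t: 19.95
eef_pos: [562.6, -102.8, 86.1]
tcp_rot: [-3.137, 0.0, 1.24]
ft_force: [-8.9, 2.0, 6.7]
opening: 0.507
grip_force: 29.7
```

Request:
carry_out(
  motion=[
    [0,0,0,1.8,0.6],
    [0,0,0,1.8,0.6],
    [0,0,0,1.8,0.6],
    [0,0,0,1.8,0.6],
    [0,0,0,1.8,0.6],
    [0,0,0,1.8,0.6],
    [0,0,0,1.8,0.6],
    [0,0,0,1.8,0.6],
    [0,0,0,1.8,0.6],
    [0,0,0,1.8,0.6],
    [0,0,0,1.8,0.6],
    [0,0,0,1.2,0.6],
  ],
)

```text
t: 21.15
eef_pos: [564.7, -102.6, 86.0]
tcp_rot: [-3.141, -0.0, 0.873]
ft_force: [3.3, 4.4, -1.7]
opening: 0.505
grip_force: 30.4
```

Request:
carry_out(
  motion=[
    [0,0,0,0,0.35],
    [0,0,0,0,0.35],
    [0,0,0,-8,0.35],
    [0,0,0,-8,0.35],
    [0,0,0,-5,0.35],
    [0,0,0,0,0.6],
    [0,0,0,0,0.6],
    [0,0,0,0,0.6],
    [0,0,0,0,0.6],
  ],
)

```text
t: 22.05
eef_pos: [562.6, -102.7, 85.9]
tcp_rot: [-3.137, 0.0, 1.24]
ft_force: [-9.0, 2.4, 5.2]
opening: 0.503
grip_force: 29.7
```

Request:
carry_out(
  motion=[
    [0,0,0,1.8,0.6],
    [0,0,0,1.8,0.6],
    [0,0,0,1.8,0.6],
    [0,0,0,1.8,0.6],
    [0,0,0,1.8,0.6],
    [0,0,0,1.8,0.6],
    [0,0,0,1.8,0.6],
    [0,0,0,1.8,0.6],
    [0,0,0,1.8,0.6],
    [0,0,0,1.8,0.6],
    [0,0,0,1.8,0.6],
    [0,0,0,1.2,0.6],
  ],
)

```text
t: 23.25
eef_pos: [564.8, -102.5, 85.8]
tcp_rot: [-3.141, -0.001, 0.873]
ft_force: [2.9, 5.6, -2.5]
opening: 0.504
grip_force: 30.4
```

```bash
cat > fr.py <<'E'
from h import *
from cell import env
import sys
# front-tube profile in top cam: bubble centroid (white) vs green extent centre, along tube axis
def fr(c,lo=(540,128,118)):
    im=cv2.resize(c["color"],None,fx=4,fy=4,interpolation=cv2.INTER_CUBIC);h=cv2.cvtColor(im,cv2.COLOR_RGB2HSV)
    g=cv2.inRange(h,(25,90,30),(50,255,255));m=np.zeros_like(g);u=proj(c,[546,125,125])*4
    cv2.circle(m,tuple(int(v) for v in u),90,255,-1);g&=m
    P=cv2.findNonZero(g).reshape(-1,2).astype(np.float32);me,ev=cv2.PCACompute(P,None)[:2];a=ev[0]
    x=np.array([np.cos(np.radians(56.8)),np.sin(np.radians(56.8)),0]);o=np.array([546,125,125.])
    dx=(proj(c,o+x*10)-proj(c,o-x*10))*4/20
    if a@dx<0:a=-a
    s=(P-me)@a;lo,hi=np.percentile(s,.5),np.percentile(s,99.5);mmp=np.linalg.norm(dx)
    n=np.array([-a[1],a[0]]);ctr=me[0]+a*(lo+hi)/2
    t=np.arange(-42,42,.5);w=np.arange(-4,4.1,.5)
    X=(ctr+t[None,:,None]*a*mmp+w[:,None,None]*n*mmp).astype(np.float32)
    st=cv2.remap(h,X[...,0],X[...,1],cv2.INTER_LINEAR).astype(float)
    sc=np.clip(150-st[...,1],0,None).sum(0)*(np.abs(t)<34);b=(sc*t).sum()/sc.sum()
    return round(float(b),1),"len",round(float((hi-lo)/mmp),1)
if __name__=="__main__":
    for n in("top0","top11","scene0","scene11"):print(n,fr(cam(n)))
    for n in("top","scene"):print(n,fr(snap(n,env,n+sys.argv[1])))
E
python3 st.py w12; python3 fr.py 12
```

```text
23.25 [ 564.75 -102.51   85.8 ] [-3.14 -0.    0.87] [ 1.45 -0.19  0.56] [ 2.85  5.56 -2.51] 0.5038770493668536
[((114, 119), 'offset mm', np.float64(-3.4), 'bubble len', np.float64(16.1), 'lines/L', [0.36, 0.68])]
top0 (-16.4, 'len', 81.8)
top11 (-11.0, 'len', 82.3)
scene0 (-3.9, 'len', 82.1)
scene11 (-2.8, 'len', 81.8)
top (-6.6, 'len', 82.4)
scene (-1.9, 'len', 82.1)
```

Request:
carry_out(
  motion=[
    [0,0,0,0,0.35],
    [0,0,-0.5,0,0.35],
    [0,0,0,-8,0.35],
    [0,0,0,-8,0.35],
    [0,0,0,-5,0.35],
    [0,0,0,0,0.6],
    [0,0,0,0,0.6],
    [0,0,0,0,0.6],
    [0,0,0,0,0.6],
  ],
)

```text
t: 24.3
eef_pos: [562.7, -102.7, 86.4]
tcp_rot: [-3.137, 0.0, 1.24]
ft_force: [-7.9, 1.8, 4.7]
opening: 0.5
grip_force: 29.8
```

Request:
carry_out(
  motion=[
    [0,0,0,1.8,0.6],
    [0,0,0,1.8,0.6],
    [0,0,0,1.8,0.6],
    [0,0,0,1.8,0.6],
    [0,0,0,1.8,0.6],
    [0,0,0,1.8,0.6],
    [0,0,0,1.8,0.6],
    [0,0,0,1.8,0.6],
    [0,0,0,1.8,0.6],
    [0,0,0,1.8,0.6],
    [0,0,0,1.8,0.6],
    [0,0,0,1.2,0.6],
  ],
)

```text
t: 25.5
eef_pos: [564.9, -102.5, 86.4]
tcp_rot: [-3.141, -0.001, 0.872]
ft_force: [4.1, 5.0, -3.1]
opening: 0.5
grip_force: 30.1
```

Request:
carry_out(
  motion=[
    [0,0,0,0,0.35],
    [0,0,0,0,0.35],
    [0,0,0,-8,0.35],
    [0,0,0,-8,0.35],
    [0,0,0,-5,0.35],
    [0,0,0,0,0.6],
    [0,0,0,0,0.6],
    [0,0,0,0,0.6],
    [0,0,0,0,0.6],
  ],
)

```text
t: 26.4
eef_pos: [562.7, -102.7, 86.3]
tcp_rot: [-3.137, 0.0, 1.24]
ft_force: [-7.5, 2.9, 5.6]
opening: 0.5
grip_force: 29.8
```

Request:
carry_out(
  motion=[
    [0,0,0,1.8,0.6],
    [0,0,0,1.8,0.6],
    [0,0,0,1.8,0.6],
    [0,0,0,1.8,0.6],
    [0,0,0,1.8,0.6],
    [0,0,0,1.8,0.6],
    [0,0,0,1.8,0.6],
    [0,0,0,1.8,0.6],
    [0,0,0,1.8,0.6],
    [0,0,0,1.8,0.6],
    [0,0,0,1.8,0.6],
    [0,0,0,1.2,0.6],
  ],
)

```text
t: 27.6
eef_pos: [564.9, -102.5, 86.4]
tcp_rot: [-3.141, -0.001, 0.872]
ft_force: [3.3, 5.4, -3.8]
opening: 0.501
grip_force: 30.1
```

```bash
python3 st.py w13; python3 fr.py 13|tail -2
```

```text
27.6 [ 564.94 -102.53   86.35] [-3.14 -0.    0.87] [ 1.22 -0.52  0.36] [ 3.27  5.36 -3.8 ] 0.5014800328563446
[((114, 119), 'offset mm', np.float64(-2.7), 'bubble len', np.float64(16.0), 'lines/L', [0.35, 0.67])]
top (-3.1, 'len', 82.3)
scene (-0.6, 'len', 81.9)
```

Request:
carry_out(
  motion=[
    [0,0,0,0,0.35],
    [0,0,0,0,0.35],
    [0,0,0,-8,0.35],
    [0,0,0,-8,0.35],
    [0,0,0,-6,0.35],
    [0,0,0,0,0.6],
    [0,0,0,0,0.6],
    [0,0,0,0,0.6],
    [0,0,0,0,0.6],
  ],
)

```text
t: 28.65
eef_pos: [562.6, -102.7, 86.3]
tcp_rot: [-3.137, 0.0, 1.257]
ft_force: [-8.4, 1.2, 5.2]
opening: 0.496
grip_force: 29.9
```

Request:
carry_out(
  motion=[
    [0,0,0,2,0.6],
    [0,0,0,2,0.6],
    [0,0,0,2,0.6],
    [0,0,0,2,0.6],
    [0,0,0,2,0.6],
    [0,0,0,2,0.6],
    [0,0,0,2,0.6],
    [0,0,0,2,0.6],
    [0,0,0,2,0.6],
    [0,0,0,2,0.6],
    [0,0,0,2,0.6],
    [0,0,0,2,0.6],
  ],
)

```text
t: 29.85
eef_pos: [564.7, -103.0, 86.5]
tcp_rot: [-3.141, -0.0, 0.837]
ft_force: [2.0, 2.2, -0.1]
opening: 0.506
grip_force: 30.3
```

Request:
carry_out(
  motion=[
    [0,0,0,0,0.35],
    [0,0,0,0,0.35],
    [0,0,-30,0,0.35],
    [0,0,-45,0,0.35],
    [0,0,-45,-4,0.35],
    [15,-20,-35,-4,0.35],
    [17,-22,-20,0,0.35],
    [17,-22,0,0,0.35],
    [17,-14,0,0,0.35],
    [0,0,0,0,0.35],
    [0,0,0,0,0.35],
  ],
)

```text
t: 30.95
eef_pos: [538.3, -4.6, 261.6]
tcp_rot: [3.141, 0.0, 0.982]
ft_force: [0.6, -0.3, -1.0]
opening: 0.644
grip_force: 0.0
```

```bash
python3 st.py w14; python3 fr.py 14|tail -2
```

```text
30.95 [538.26  -4.58 261.65] [3.14 0.   0.98] [ 0.01 -0.06  0.03] [ 0.65 -0.28 -0.96] 0.6442650712060939
[((303, 182), 'offset mm', np.float64(-1.4), 'bubble len', np.float64(15.7), 'lines/L', [0.34, 0.66]), ((205, 71), 'offset mm', np.float64(0.3), 'bubble len', np.float64(15.7), 'lines/L', [0.36, 0.68])]
top (7.7, 'len', 27.7)
scene (-0.2, 'len', 82.1)
```

Request:
carry_out(
  motion=[
    [0,0,0,8.4,0.35],
    [0,0,0,8.4,0.2],
    [0,0,0,8.4,0],
    [0,0,0,8.4,0],
    [0,0,0,8.4,0],
    [0,0,0,8.4,0],
    [2.4,-43.5,0,0,0],
    [2.4,-43.5,0,0,0],
    [2.4,-43.5,0,0,0],
    [2.4,-43.5,0,0,0],
    [2.4,-43.5,0,0,0],
    [2.4,-43.5,0,0,0],
  ],
)

```text
t: 32.3
eef_pos: [526.3, 257.6, 261.4]
tcp_rot: [3.141, 0.0, 0.1]
ft_force: [0.5, -0.2, 0.3]
opening: 0.998
grip_force: 0.0
```

Request:
carry_out(
  motion=[
    [2.4,-43.5,25,0,0],
    [2.4,-43.5,25,0,0],
    [0,0,10,0,0],
    [0,0,0,0,0],
  ],
)

```text
t: 32.7
eef_pos: [521.6, 343.0, 199.6]
tcp_rot: [3.14, 0.003, 0.102]
ft_force: [-0.1, -0.2, -0.3]
opening: 0.999
grip_force: 0.0
```

```bash
python3 st.py w15; python3 - <<'E'
from h import *
from cell import env
c=cam("w15");print(proj(c,[521,343,49])*.8/.56)
T=snap("top",env,"top15");print(tubes(T))
import fr;print(fr.fr(T),fr.fr(snap("scene",env,"scene15")))
cv2.imwrite("pics/w15.png",cv2.resize(c["color"][:,:,::-1],(800,600),interpolation=cv2.INTER_CUBIC))
E
```

```text
32.7 [521.59 343.   199.62] [3.14 0.   0.1 ] [-0.03  0.04 -0.06] [-0.09 -0.23 -0.33] 0.9988347852409111
[((547.09423828125, 206.54281616210938), None)]
[401.26505011 277.0404736 ]
[]
(-0.6, 'len', 81.2) (-0.2, 'len', 80.8)
```

View pics/w15.png

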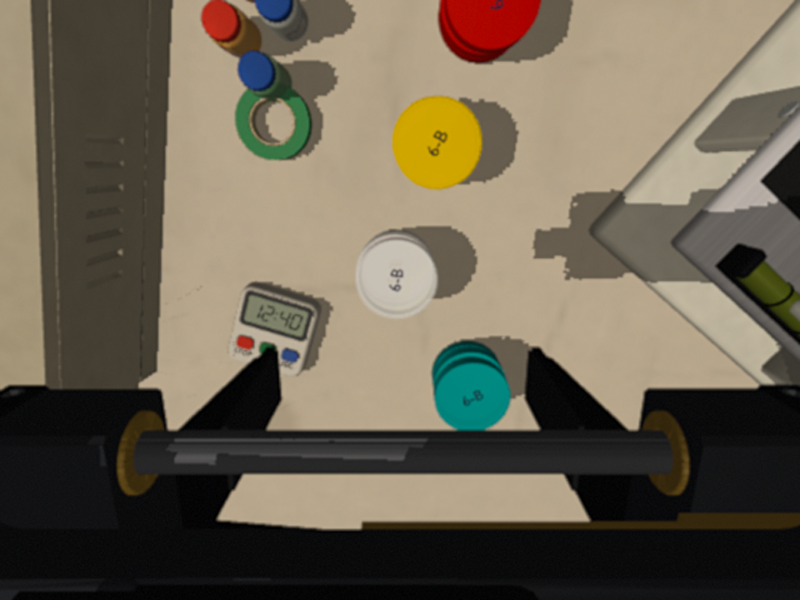

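The clear stack's top is at (397,275), close to the prediction. The timer is just to the left, so I'll approach with a narrower opening.

Request:
carry_out(
  motion=[
    [1.7,-2.9,30,0,0.15],
    [0,0,35,0,0.15],
    [0,0,35,0,0.15],
    [0,0,35,0,0.15],
    [0,0,30,0,0.15],
    [0,0,15,0,0.15],
    [0,0,0,0,0.15],
    [0,0,0,0,0.5],
    [0,0,0,0,0.5],
    [0,0,0,0,0.5],
    [0,0,0,0,0.5],
  ],
)

```text
t: 33.95
eef_pos: [524.1, 346.6, 23.2]
tcp_rot: [-3.141, -0.002, 0.102]
ft_force: [0.4, -0.8, 6.9]
opening: 0.623
grip_force: 30.0
```

Request:
carry_out(
  motion=[
    [0,0,-10,0,0.5],
    [0,0,-30,0,0.5],
    [0,0,-45,0,0.5],
    [0,0,-45,0,0.5],
    [0,0,-45,0,0.5],
    [0,0,-25,0,0.5],
    [0,0,0,0,0.5],
  ],
)

```text
t: 34.65
eef_pos: [524.4, 347.0, 226.7]
tcp_rot: [-3.139, -0.007, 0.102]
ft_force: [0.9, -0.5, -0.6]
opening: 0.626
grip_force: 30.0
```

```bash
python3 - <<'E'
from h import *
from cell import env
np.set_printoptions(precision=1,suppress=True)
s=env.state();print(s["t"],s["eef_pos"],s["tcp_rot"],s["opening"],s["ft_force"])
for n in("top15","scene15"):
    c=cam(n);g=cv2.cvtColor(c["color"],cv2.COLOR_RGB2GRAY);g=cv2.resize(g,None,fx=4,fy=4,interpolation=cv2.INTER_CUBIC)
    u=proj(c,[630,73,124])*4;lab=cv2.connectedComponents((g<55).astype(np.uint8))[1]
    m=(lab==lab[int(u[1]),int(u[0])]).astype(np.uint8);m=cv2.morphologyEx(m,cv2.MORPH_OPEN,np.ones((25,25)))
    k=max(cv2.findContours(m,0,1)[0],key=cv2.contourArea);q=cv2.approxPolyDP(cv2.convexHull(k),20,True).reshape(-1,2)/4
    P=np.array([onz(c,p-.4,124) for p in q]);print(n,P,np.linalg.norm(np.diff(P,axis=0,append=P[:1]),axis=1),P.mean(0))
c=snap("wrist",env,"w16")
cv2.imwrite("pics/w16.png",c["color"][:,:,::-1])
E
```

```text
34.65 [524.4 347.  226.7] [-3.1 -0.   0.1] 0.6255061943277831 [ 0.9 -0.5 -0.6]
top15 [[704.4  95.1 124. ]
 [651.1  -1.9 124. ]
 [552.4  51.7 124. ]
 [608.3 148.2 124. ]] [110.7 112.3 111.6 109.8] [629.1  73.3 124. ]
scene15 [[637.2   1.  124. ]
 [548.5  65.4 124. ]
 [594.3 344.2 124. ]
 [717.7 341.6 124. ]
 [864.7 188.7 124. ]] [109.6 282.6 123.4 212.1 294.9] [672.5 188.2 124. ]
```

Request:
carry_out(
  motion=[
    [5,20,0,0,0.5],
    [11,39,0,0,0.5],
    [11,39,0,0,0.5],
    [11,39,0,0,0.5],
    [11,39,0,0,0.5],
    [11,39,0,0,0.5],
    [10,39,0,0,0.5],
    [6,29,0,0,0.5],
    [0,0,30,0,0.5],
    [0,0,25,0,0.5],
    [0,0,0,0,0.5],
    [0,0,0,0,0.5],
  ],
)

```text
t: 35.9
eef_pos: [627.4, 72.6, 166.3]
tcp_rot: [-3.142, 0.002, 0.102]
ft_force: [-0.7, -0.1, -0.5]
opening: 0.626
grip_force: 30.0
```

```bash
python3 - <<'E'
from h import *
from cell import env
s=env.state();print(s["t"],s["eef_pos"],s["tcp_rot"],s["opening"],s["ft_force"])
c=snap("scene",env,"s17");u=proj(c,[629,73,150]).astype(int);print(u)
crop(c,u[0]-70,u[1]-50,u[0]+70,u[1]+50,5.7,"pics/s17.png")
E
```

```text
35.9 [627.43619253  72.55557186 166.30751486] [-3.14152359e+00  1.86843536e-03  1.01754792e-01] 0.6257405972776552 [-0.71680327 -0.12868383 -0.4686212 ]
[245 211]
```

View pics/s17.png

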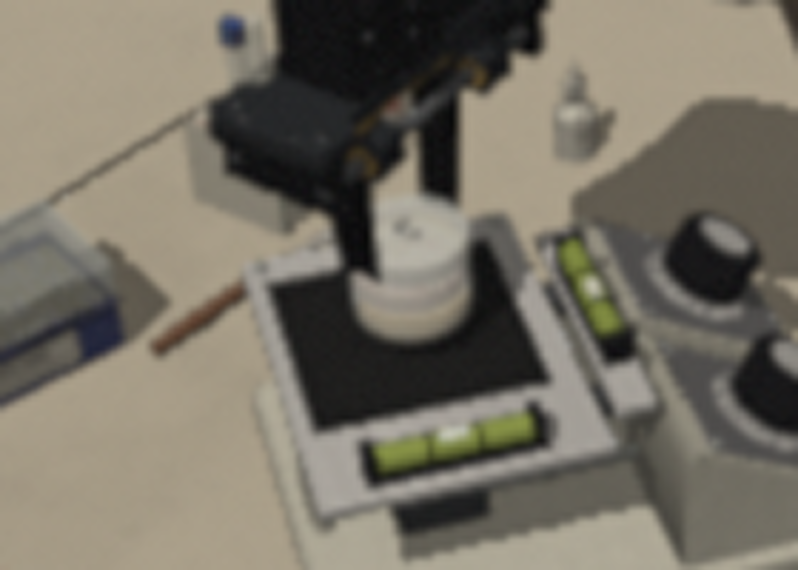

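The stack is upright over the mat and both bubbles are between their lines. I'll lower it gently.

Request:
carry_out(
  motion=[
    [0.8,0,8,0,0.5],
    [0.8,0,6,0,0.5],
    [0,0,3,0,0.5],
    [0,0,0,0,0.5],
    [0,0,0,0,0.5],
  ],
)

```text
t: 36.45
eef_pos: [629.4, 72.6, 149.9]
tcp_rot: [3.142, -0.0, 0.102]
ft_force: [0.9, 0.1, -0.3]
opening: 0.626
grip_force: 30.0
```

Request:
carry_out(
  motion=[
    [0,0,0.7,0,0.5],
    [0,0,0.7,0,0.5],
    [0,0,0,0,0.5],
  ],
)

```text
t: 36.75
eef_pos: [629.3, 72.6, 148.4]
tcp_rot: [3.141, -0.0, 0.102]
ft_force: [0.5, -1.0, -0.9]
opening: 0.625
grip_force: 30.0
```

Request:
carry_out(
  motion=[
    [0,0,0.7,0,0.5],
    [0,0,0.7,0,0.5],
    [0,0,0,0,0.5],
  ],
)

```text
t: 37.05
eef_pos: [629.5, 72.6, 147.2]
tcp_rot: [3.141, -0.0, 0.102]
ft_force: [0.4, -0.1, 1.2]
opening: 0.628
grip_force: 30.0
```

Request:
carry_out(
  motion=[
    [0,0,0.6,0,0.5],
    [0,0,0.6,0,0.5],
    [0,0,0,0,0.5],
  ],
)

```text
t: 37.35
eef_pos: [629.6, 72.6, 147.1]
tcp_rot: [3.141, -0.001, 0.102]
ft_force: [-2.8, 0.1, 11.0]
opening: 0.627
grip_force: 30.0
```

Request:
carry_out(
  motion=[
    [0,0,-1,0,0.5],
    [0,0,0,0,0.5],
    [0,0,0,0,0.2],
    [0,0,0,0,0.2],
    [0,0,0,0,0.2],
    [0,0,-20,0,0.2],
    [0,0,-40,0,0.2],
    [0,0,-40,0,0.2],
    [0,0,-20,0,0.2],
    [0,0,0,0,0.2],
  ],
)

```text
t: 38.35
eef_pos: [630.3, 72.7, 269.9]
tcp_rot: [3.141, -0.005, 0.102]
ft_force: [0.7, -0.1, -0.5]
opening: 0.802
grip_force: 0.0
```

Request:
carry_out(
  motion=[
    [-25,0,0,-8.4,0.2],
    [-25,0,0,-8.4,0.2],
    [0,20,0,-8.4,0.2],
    [0,30,0,-8.4,0.2],
    [0,30,0,-8.4,0.2],
    [0,0,0,-8.3,0.2],
    [0,0,0,0,0.2],
    [0,0,0,0,0.2],
  ],
)

```text
t: 39.15
eef_pos: [622.0, -3.2, 265.8]
tcp_rot: [-3.14, 0.001, 0.975]
ft_force: [-0.1, 0.7, -0.4]
opening: 0.8
grip_force: 0.0
```

```bash
python3 st.py w18; python3 - <<'E'
from h import *
from cell import env
import fr
c=cam("w18");print(proj(c,[563.6,-3,130]))
S=snap("scene",env,"s18");T=snap("top",env,"t18");print(fr.fr(S),fr.fr(T))
# stack vs mat: bright blob on dark mat, wrist view rectified to z=173 (stack top)
print([proj(c,p).round() for p in([629,73,173],[629,73,124])])
cols=[]
for I in (T,S):
    g=cv2.cvtColor(I["color"],cv2.COLOR_RGB2GRAY);u=proj(I,[629,73,165]).astype(int)
    b=(g>90).astype(np.uint8);n,l,st,ce=cv2.connectedComponentsWithStats(b[u[1]-25:u[1]+26,u[0]-25:u[0]+26]);k=l[25,25]
    print(u,st[k],onz(I,ce[k]+u-25,170))
E
```

```text
39.15 [621.98  -3.18 265.8 ] [-3.14  0.    0.98] [-0.04 -0.04  0.  ] [-0.12  0.69 -0.45] 0.80041300109581
[((233, 228), 'offset mm', np.float64(-1.6), 'bubble len', np.float64(15.4), 'lines/L', [0.34, 0.66]), ((135, 129), 'offset mm', np.float64(0.2), 'bubble len', np.float64(15.8), 'lines/L', [0.36, 0.68])]
[234.21022337 227.61824742]
(-0.0, 'len', 81.7) (6.7, 'len', 17.4)
[array([236., 129.]), array([243., 127.])]
[251 186] [   0    0   51   51 2581] [629.58105602  73.56932252 170.        ]
[245 207] [   0    0   51   51 1760] [643.86637465  58.37191525 170.        ]
```

```bash
python3 - <<'E'
from h import *
from cell import env
c=cam("w18");g=cv2.cvtColor(c["color"],cv2.COLOR_RGB2GRAY)
b=(g>100).astype(np.uint8);n,l,st,ce=cv2.connectedComponentsWithStats(b);k=l[129,236];print("stack blob",st[k],ce[k],onz(c,ce[k],160))
d=(g<60).astype(np.uint8);n,l,st,ce=cv2.connectedComponentsWithStats(d)
print([s.tolist() for s in st[1:] if s[4]>1500])
if st is not None and 800<0+cv2.countNonZero(b[100:160,200:275])<4000: print("stack seen on mat")
E
```

```text
stack blob [ 197   95   75   77 4461] [234.29253531 133.02129567] [623.97094823  71.77180318 160.        ]
[[174, 57, 134, 134, 12045], [0, 244, 560, 176, 63661]]
stack seen on mat
```

```bash
python3 -c "
from cell import env
print(env.job_done())"
```

```text
the job is handed in; nothing more can be done
None
```

I levelled the table with both knobs, stood the stack upright on the mat, let go and handed the job in at about 39 s; the last readings, taken after letting go, were side bubble about 1.5 mm and front bubble about 0.2 mm off centre (limit 3 mm), and I left the beaker alone.

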